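# Carry paint tins from the scale to the shaker on the locking rail carrier

### The job

Flick up the brake lever of the tin carrier, move the carrier along its rail to the end station in front of the mixing scale and push the lever fully down to lock it there. Stand every small closed paint tin from the bench upright in its tray, then flick the lever fully up again, move the carrier to the station in front of the paint shaker at the other end and lock it there. Leave the cup, the bottle, the large tins and everything else where they stand.

Things in the scene. Friction and masses are not known exactly. Their poses are not given: they have to be found in the camera images.
- carrier (a joint): tin carrier's place along its rail, m, range -0.166 to 0.166: 0 = middle station, +0.16 and -0.16 = the end stations; grows towards the rail's +y. The carrier rolls with about 2 N of friction and stays where it is left. It can be moved only while the lever is up: with the lever down, the pin under the lever stands in a 24 mm wide notch of the index bar (16 mm pin, so about 4 mm play each way). The carrier starts locked in the middle station.
- lever (a joint): brake lever of the carrier, rad: 0 = pushed fully down (locked, paddle level), 0.6 = flicked fully up (released). Stays where it is left; takes about 2 to 4 N at the paddle. It goes below about 0.2 only where the pin meets a notch, i.e. within about 5 mm of a station; elsewhere the pin lands on the bar. The pin is clear of the bar above about 0.35.
- rail: fixed base of the rail on the bench, 560 mm long along its y axis; origin at the centre of its underside. Its x axis points away from the robot, its yaw is also that of carrier, tray and lever hinge.
- tray (a point): centre of the tray's floor on the carrier, 45 mm above the bench; moves with the carrier; axes as the rail's. Inner floor 84 mm (x) by 229 mm (y), rim 15 mm high and 4 mm thick. Room for three tins in a row along y, 70 mm apart.
- post (a point): top centre of the upright square steel push post on the carrier (16 x 16 mm, 60 mm tall, top 105 mm above the bench), at x -100 mm, y -110 mm from the tray's centre: a grip to move the carrier by.
- lever_hinge (a point): centre of the lever's hinge, 30 mm above the bench, at x -115 mm, y -50 mm from the tray's centre; the hinge axis is the rail's x axis; the paddle lies on the +y side of it and swings up in the y-z plane.
- paddle (a point): centre of the top face of the lever's black paddle (24 mm in x, 45 mm long, 12 mm thick); when locked it lies 130 mm along y and 56 mm above the hinge (86 mm above the bench) with free space beneath and beside it; when up, at 0.6 rad, 76 mm along y and 120 mm above the hinge. Turns with the lever. Can be pressed from above, or pinched across its 24 mm width from above and lifted along its arc.
- scale: mixing scale: low white base 130 x 170 x 40 mm with a round steel pan; fixed behind one end station, 125 mm behind that station's tray centre along the rail's x. Origin: centre of its underside.
- shaker: paint shaker: blue base 130 x 170 x 60 mm with two upright steel cheeks; fixed behind the other end station in the same way. Origin: centre of its underside.
- tin0: small closed paint tin, bare metal with a paper band, 58 mm across, 76 mm tall, 0.15 to 0.35 kg, standing on the bench; origin at the centre of its underside. Two or three such tins are present, the others absent.
- tin1: small closed paint tin, bare metal with a paper band, 58 mm across, 76 mm tall, 0.15 to 0.35 kg, standing on the bench; origin at the centre of its underside. Two or three such tins are present, the others absent.
- tin2: small closed paint tin, bare metal with a paper band, 58 mm across, 76 mm tall, 0.15 to 0.35 kg, standing on the bench; origin at the centre of its underside. Two or three such tins are present, the others absent.
- tin3: small closed paint tin, bare metal with a paper band, 58 mm across, 76 mm tall, 0.15 to 0.35 kg, standing on the bench; origin at the centre of its underside. Two or three such tins are present, the others absent.
- mix_cup: empty clear plastic mixing cup, 90 mm across, 100 mm tall, open on top; bystander, loose; origin at the centre of its underside
- toner: black plastic toner bottle with white cap, 64 mm across, 150 mm tall; bystander, loose; origin at the centre of its underside
- big_tin_l: large tin, 110 mm across, 120 mm tall; bystander, loose; origin at the centre of its underside
- big_tin_r: large tin, 110 mm across, 120 mm tall; bystander, loose; origin at the centre of its underside
- pads: cork sanding block, 70 x 120 x 30 mm, lying flat in front of the rail; bystander, loose; origin at the centre of its underside
Mind the look-alikes: they are no part of the job. What is shaped like the tin1 but blue or brown is not meant. Leave any brown look-alike of the tin3 alone.

How it is judged (in metres and radians):
On the way, in this order (a step that is already met when the one before it is completed fails the run):
1. the lever is flicked up (value of joint lever above 0.45 rad), for 0.2 s.
2. the carrier is locked in the station in front of the scale (horizontal distance between tray and scale below 0.155 m and value of joint lever below 0.1 rad), for 0.2 s.
3. every tin stands in the tray, with the carrier still locked at the scale (all of step 2 and x of tin0 in the frame of tray between -0.05 and 0.05 m and y of tin0 in the frame of tray between -0.1 and 0.1 m and z of tin0 in the frame of tray between -0.006 and 0.006 m and angle between each of tin0, tin1, tin2, tin3's own z axis and vertical below 0.15 rad and x of tin1 in the frame of tray between -0.05 and 0.05 m and y of tin1 in the frame of tray between -0.1 and 0.1 m and z of tin1 in the frame of tray between -0.006 and 0.006 m and x of tin2 in the frame of tray between -0.05 and 0.05 m and y of tin2 in the frame of tray between -0.1 and 0.1 m and z of tin2 in the frame of tray between -0.006 and 0.006 m and x of tin3 in the frame of tray between -0.05 and 0.05 m and y of tin3 in the frame of tray between -0.1 and 0.1 m and z of tin3 in the frame of tray between -0.006 and 0.006 m), for 0.2 s.
4. the lever is flicked up again (value of joint lever above 0.45 rad), for 0.2 s.
5. the carrier is locked in the station in front of the shaker (horizontal distance between tray and shaker below 0.155 m and value of joint lever below 0.1 rad), for 0.2 s.
At the end, for the whole second after the job is handed in: Carrier in the shaker's station (tray centre within 155 mm of the shaker's), lever down (below 0.1 rad; up means above 0.45), every tin present at rest inside the tray's rim, on its floor within 6 mm, upright within 0.15 rad (all of step 5 and x of tin0 in the frame of tray between -0.05 and 0.05 m and y of tin0 in the frame of tray between -0.1 and 0.1 m and z of tin0 in the frame of tray between -0.006 and 0.006 m and angle between each of tin0, tin1, tin2, tin3's own z axis and vertical below 0.15 rad and x of tin1 in the frame of tray between -0.05 and 0.05 m and y of tin1 in the frame of tray between -0.1 and 0.1 m and z of tin1 in the frame of tray between -0.006 and 0.006 m and x of tin2 in the frame of tray between -0.05 and 0.05 m and y of tin2 in the frame of tray between -0.1 and 0.1 m and z of tin2 in the frame of tray between -0.006 and 0.006 m and x of tin3 in the frame of tray between -0.05 and 0.05 m and y of tin3 in the frame of tray between -0.1 and 0.1 m and z of tin3 in the frame of tray between -0.006 and 0.006 m and linear speed of each of tin0, tin1, tin2, tin3 below 0.02 m/s); the robot touches nothing.
It fails at once if a bystander is moved more than 40 mm (distance of any of mix_cup, toner, big_tin_l, big_tin_r, pads from where it was at the start of the episode above 0.04 m).
Of tin0, tin1, tin2, tin3 only 2 to 3 are there at a start; the rules pass over those that are not, and their reading is None.
At some moment in a run one of tin0, tin1, tin2, tin3 may be knocked a few centimetres aside while the robot is not near it.
It also fails if it takes over 200 s, if anything falls off the work surface, if the arm or the gripper's body presses on something with over 40 N, if the wrist force passes 120 N, or if a joint passes its speed limit or range.

### The arm

A 6-joint arm with a two-finger parallel gripper is mounted at the origin on the work surface. World frame = base frame: x ahead of the robot, y to its left, z up, the work surface at z = 0. Lengths are in mm, angles in degrees, forces in N, time in s.
With the tool pointing down it reaches from about 300 to 850 mm from the base axis. Payload 4.2 kg.
Tool frame: the origin (TCP) lies between the finger pads; the fingertips stand 11 mm ahead of it and the grasp point (between the pads) lies 8 mm behind it (env.tips_ahead is the distance from the TCP to the fingertips, in mm); z points along the fingers, y is the line along which they close (so a half turn about z gives the same grasp; the last joint's range is limited). The gripper opens to 91 mm and grips with 3 to 60 N. Pads are 32 mm wide; open, the fingers measure 118 mm over their backs; the gripper's body (76 mm by 178 mm) begins 60 mm behind the grasp point.
Start: joints at [75.229, 18.312, 89.639, -0, 72.044, -1.146], TCP at [135.451, 558.834, 224.976] pointing down, gripper open.
Joint ranges: [-177.97, 177.97], [-48.28, 115.42], [12.27, 149.76], [-77.06, 257.06], [2.81, 150.46], [-146.56, 146.56]. Speed limits (degrees/s): [147.25, 147.25, 180, 180, 180, 180].

### API

Orientations are given as [roll, pitch, yaw] about the fixed x, y, z axes, in that order (R = Rz(yaw) Ry(pitch) Rx(roll)).
In Python, from workcell import env, cams gives the robot as it stands.
- The arm moves only by the tool step_arm, never from a script. Its arguments are lists of equal length, an entry for each row: "linear": the shift along the tool's x, y, z in units of 30 cm (1.0 is 30 cm), a list of three; "turn": the turn about the tool's z in units of 360 degrees (1.0 is 360 degrees). In form: {"linear": [[tx, ty, tz], ...], "turn": [turn, ...]}. A call has 1 to 20 rows; each row is the pose to reach, as a shift and turn from the pose commanded when the call began, along the tool's axes at that moment, turning the shorter way round; what a row does not reach only later rows make up. A row lasts 1/8 s, in which the tool goes at most 62.5 mm and 10.7 degrees, less where a joint would pass 70% of its speed; a pose out of reach is approached as far as the arm can. A call with a number of a shift or a turn outside -1 to 1 is refused whole. A call with a gripper value outside its range is refused whole. "fingers" is the closure, from -1 (fully open) to 1 (shut), so that 0 is half open, set as the call begins (left out, the last holds). The fingers move at their own pace and stop on an object; "force" is the grip in N (left out, the last holds). Time passes only in rows, so rows that repeat a pose let the fingers close. It gives the time, the measured TCP pose, the force, the opening and the grip force at its end, in the units of the state.
- env.state(): the state, without advancing time (a new reading comes with each control period).
- cams.grab_frame(name): name is "side" or "top"; returns a dict with "color" (400x640x3 uint8, blue, green, red), "fx", "fy", "cx", "cy" (pixels), "extrinsics" (4x4, takes a point from camera to world coordinates). Camera axes: x right, y down, z forward; pixel columns grow to the right and rows downward; lengths in mm; the calibration is good to about 2 mm. A picture is of the moment at which its call begins. There is no depth.
- env.job_done(): hands the job in; it is judged then, once.
The state is a dict: "time_s": time; "qpos": joint angles; "qvel": joint speeds; "effort": joint torques, N m; "ee_pos": TCP position; "ee_rot": TCP orientation; "force": force on the tool from outside, world axes, zero at the start; "torque": the same for the moment, N m; "gripper_width": finger opening in mm; "gripper_force": force on a finger pad.
Only numpy, scipy, OpenCV 4.12 (cv2) and the standard library are available. Lean on these libraries where they do the work, as an engineer would, in place of code of your own. Each camera call takes 0.05 s, during which the arm holds its last target. There are 200 camera calls.

## Working session

There is one attempt and no reset: what is moved stays moved. The work goes in short steps, Python scripts to look and compute and a tool call to move; the robot and the scene stay as the last step left them, time stands still between calls to the robot, and variables do not carry over. Pictures are saved under pics/ and viewed, at most 14 in all, crops included, and the job is handed in when it is done.

Besides the shell and the picture viewer there is one more tool, called after ">>>" as name([rows], argument=value, ...), one row to a line, values as JSON. step_arm: Moves the arm, as the interface text tells. Its arguments: {"type":"object","properties":{"linear":{"type":"array"},"turn":{"type":"array"},"fingers":{"type":"number"},"force":{"type":"number"}},"required":["linear","turn"]}

```bash
mkdir -p pics; ls; python3 - <<'E'
from workcell import env,cams
import cv2,numpy as np
for n in("top","side"):
    f=cams.grab_frame(n); cv2.imwrite(f"pics/{n}0.png",f["color"]); print(n,f["fx"],f["fy"],f["cx"],f["cy"],np.round(f["extrinsics"],3).tolist())
s=env.state();print({k:np.round(v,2).tolist() for k,v in s.items()})
E
```

```text
pics
top 434.0116150848015 434.0116150848015 318.7810440288391 202.4420893301729 [[-0.025, -0.977, 0.213, 280.713], [-1.0, 0.024, -0.004, -21.925], [-0.001, -0.213, -0.977, 1191.877], [0.0, 0.0, 0.0, 1.0]]
side 481.0923171595682 481.0923171595682 318.73573525030156 202.93980838762457 [[0.928, -0.26, 0.267, 60.822], [-0.372, -0.61, 0.7, -1177.75], [-0.019, -0.749, -0.663, 1182.601], [0.0, 0.0, 0.0, 1.0]]
{'time_s': 0.1, 'qpos': [75.23, 18.35, 89.7, -0.0, 72.05, -1.15], 'qvel': [0.06, -0.11, -0.06, 0.1, -0.01, 0.05], 'effort': [0.0, -41.33, -23.25, 0.07, 0.04, -0.0], 'ee_pos': [135.34, 558.39, 224.22], 'ee_rot': [-179.91, -0.0, 166.38], 'force': [-0.19, 0.44, 0.06], 'torque': [-0.06, -0.05, -0.05], 'gripper_force': 0.0, 'gripper_width': 91.5}
```

View pics/top0.png

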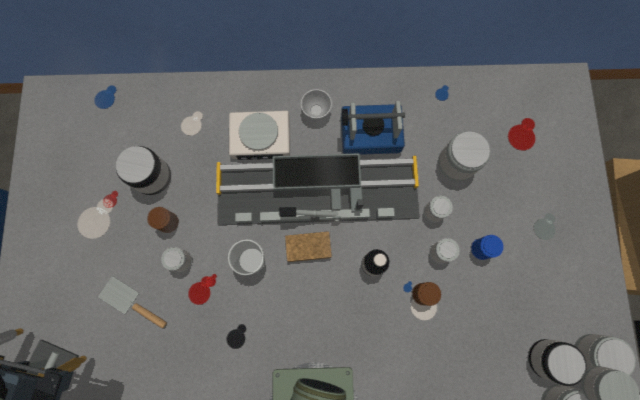

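View pics/side0.png

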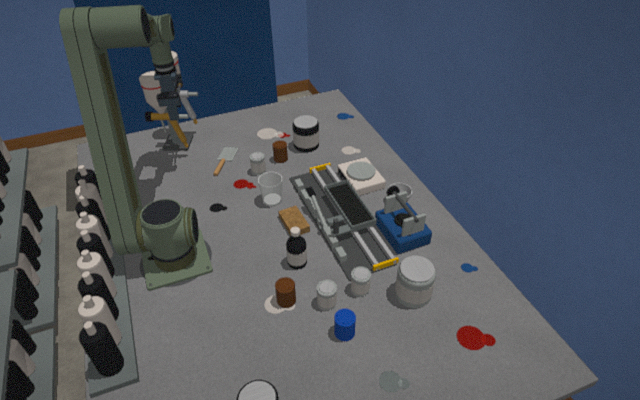

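Top view: bare-metal tins with paper band at (173,259), (441,208), (447,250). Look-alikes: brown (159,219) and (427,293), blue (488,247), and the larger tins at (138,165) and (469,152), which I leave alone. The cup is at (247,259), toner (376,262), pads (308,246). The scale lies at image left (+y) and the black paddle at about (288,212). One close crop to check this.

```bash
cat > h.py <<'E'
import cv2,numpy as np
from workcell import env,cams
def grab(n): return cams.grab_frame(n)
def ray(f,u,v):
    E=np.array(f["extrinsics"]); d=E[:3,:3]@[(u-f["cx"])/f["fx"],(v-f["cy"])/f["fy"],1]
    return E[:3,3],d
def onz(f,u,v,z):
    o,d=ray(f,u,v); return o+d*(z-o[2])/d[2]
def proj(f,p):
    E=np.array(f["extrinsics"]); c=E[:3,:3].T@(np.array(p)-E[:3,3]); return np.array([f["fx"]*c[0]/c[2]+f["cx"],f["fy"]*c[1]/c[2]+f["cy"]])
def crop(f,x0,y0,x1,y1,k,name): cv2.imwrite(f"pics/{name}.png",cv2.resize(f["color"][y0:y1,x0:x1],None,fx=k,fy=k,interpolation=cv2.INTER_CUBIC))
def st():
    s=env.state();return {k:np.round(s[k],1).tolist() for k in("time_s","ee_pos","ee_rot","force","gripper_width")}
E
python3 - <<'E'
from h import *
t=grab("top");s=grab("side")
crop(t,200,140,465,300,3,"c1"); crop(s,240,140,440,320,3,"c2")
for u,v in[(173,257),(441,205),(447,248)]: p=onz(t,u,v,76);print(p.round(),proj(s,p).round())
hsv=cv2.cvtColor(t["color"],cv2.COLOR_BGR2HSV)
m=cv2.inRange(hsv,(15,120,120),(32,255,255))
c,_=cv2.findContours(m,0,2)
for k in c:
    if cv2.contourArea(k)>30: print(cv2.minAreaRect(k),onz(t,*cv2.minAreaRect(k)[0],30).round(1))
E
```

```text
[390. 350.  76.] [257. 155.]
[ 509. -348.   76.] [362. 272.]
[ 396. -353.   76.] [327. 285.]
((305.5, 246.5), (24.3784122467041, 37.91091537475586), 84.2894058227539) [414.2  11.6  30. ]
((218.0, 177.0), (30.0, 4.0), 90.0) [613.4 250.9  30. ]
((415.2483215332031, 170.9793243408203), (30.22855567932129, 3.654001474380493), 85.2363510131836) [ 617.1 -297.6   30. ]
```

View pics/c1.png

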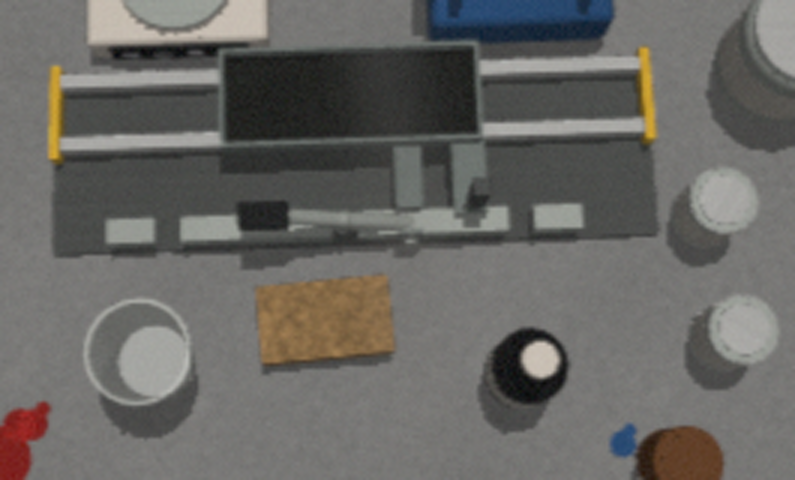

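View pics/c2.png

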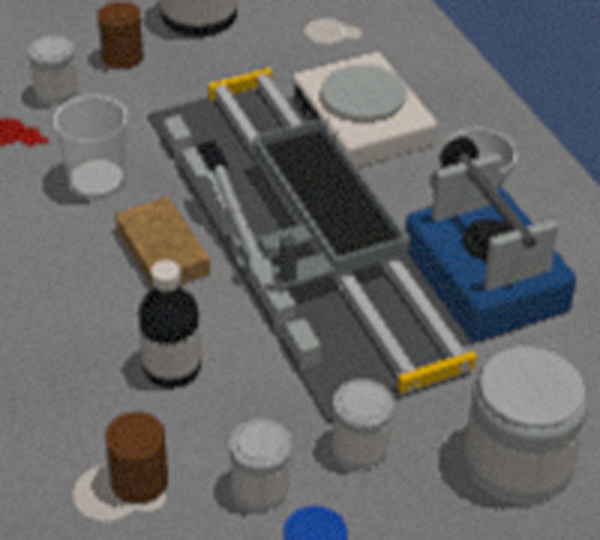

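Crops confirm: three bare-metal tins with bands; tray rim corners (220,50)-(482,143), black paddle about (263,216), post top about (480,183) in the top crop (3x, offset 200,140).

```bash
python3 - <<'E'
from h import *
t=grab("top");s=grab("side")
P=lambda u,v,z:onz(t,200+u/3,140+v/3,z)
R=[P(*a,60) for a in[(220,50),(478,43),(483,137),(221,143)]]
print(np.round(R,1),np.mean(R,0).round(1))
print("paddle",P(263,215,86).round(1),"post",P(480,183,105).round(1))
for r in R+[P(263,215,86),P(480,183,105)]: print(((proj(s,r)-[240,140])*3).round())
# scale, shaker
hsv=cv2.cvtColor(t["color"],cv2.COLOR_BGR2HSV)
g=t["color"].min(2)
for nm,m,z in[("shaker",cv2.inRange(hsv,(100,130,50),(125,255,255)),60),("white",(g>165).astype(np.uint8)*255,40)]:
    for k in cv2.findContours(m,0,2)[0]:
        if cv2.contourArea(k)>300: a=cv2.minAreaRect(k);print(nm,a,onz(t,*a[0],z).round(1))
E
```

```text
[[ 658.7   94.1   60. ]
 [ 659.5 -141.1   60. ]
 [ 571.  -141.6   60. ]
 [ 571.3   93.4   60. ]] [615.1 -23.8  60. ]
paddle [499.5  54.6  86. ] post [ 519.  -132.4  105. ]
[319. 116.]
[405. 236.]
[334. 257.]
[254. 134.]
[210. 151.]
[288. 235.]
shaker ((486.80975341796875, 246.6121826171875), (22.2100830078125, 31.21983528137207), 77.90524291992188) [ 398.7 -462.4   60. ]
shaker ((372.79046630859375, 135.6324920654297), (34.22817611694336, 60.28299331665039), 87.95458984375) [ 712.7 -180.6   60. ]
white ((258.18768310546875, 132.06712341308594), (40.12063980102539, 57.81221389770508), 87.87889862060547) [739.1 138.6  40. ]
```

```bash
cat >> h.py <<'E'
def plan(yaw,*pts,cmd=None):
    s=env.state(); p0=np.array(cmd if cmd is not None else s["ee_pos"]); y0=s["ee_rot"][2]; a=np.radians(y0)
    X=np.array([np.cos(a),np.sin(a),0]);Y=np.array([np.sin(a),-np.cos(a),0])
    print("turn",round(-(((yaw-y0)+180)%360-180)/360,4))
    for p in pts:
        d=(np.array(p)-p0)/300; print([round(float(v),3) for v in(X@d,Y@d,-d[2])])
E
python3 -c "
from h import *
plan(90.2,(317,306,225))"
```

```text
turn 0.2116
[-0.787, -0.676, -0.001]
```

>>> step_arm([
  [-0.787,-0.673,0],
  [-0.787,-0.673,0],
  [-0.787,-0.673,0],
  [-0.787,-0.673,0],
  [-0.787,-0.673,0],
  [-0.787,-0.673,0],
  [-0.787,-0.673,0],
  [-0.787,-0.673,0],
  [-0.787,-0.673,0],
], turn=[0.212,0.212,0.212,0.212,0.212,0.212,0.212,0.212,0.212], fingers=-0.2, force=20)

```text
time_s: 1.42
ee_pos: [317.2, 307.1, 225.0]
ee_rot: [180.0, -0.0, 90.2]
force: [0.9, 0.5, -0.2]
gripper_width: 54.7
gripper_force: 0.0
```

```bash
python3 -c "
from h import *
print(st());plan(90.2,(500,55.5,150),(500,55.5,72))"
```

```text
{'time_s': 1.4, 'ee_pos': [317.2, 307.1, 225.0], 'ee_rot': [180.0, -0.0, 90.2], 'force': [0.9, 0.5, -0.2], 'gripper_width': 54.7}
turn 0.0
[-0.841, 0.606, 0.25]
[-0.841, 0.606, 0.51]
```

>>> step_arm([
  [-0.84,0.607,0.1],
  [-0.84,0.607,0.1],
  [-0.84,0.607,0.1],
  [-0.84,0.607,0.1],
  [-0.84,0.607,0.1],
  [-0.84,0.607,0.1],
  [-0.84,0.607,0.25],
  [-0.84,0.607,0.35],
  [-0.84,0.607,0.43],
  [-0.84,0.607,0.51],
  [-0.84,0.607,0.51],
], turn=[0,0,0,0,0,0,0,0,0,0,0])

```text
time_s: 2.8
ee_pos: [497.8, 56.2, 70.7]
ee_rot: [-179.7, 0.0, 90.2]
force: [0.3, 0.3, 0.6]
gripper_width: 54.7
gripper_force: 0.0
```

```bash
python3 - <<'E'
from h import *
print(st()); s=grab("side"); crop(s,260,130,400,240,4,"g1")
E
```

```text
{'time_s': 2.8, 'ee_pos': [497.8, 56.2, 70.7], 'ee_rot': [-179.7, 0.0, 90.2], 'force': [0.3, 0.3, 0.6], 'gripper_width': 54.7}
```

View pics/g1.png

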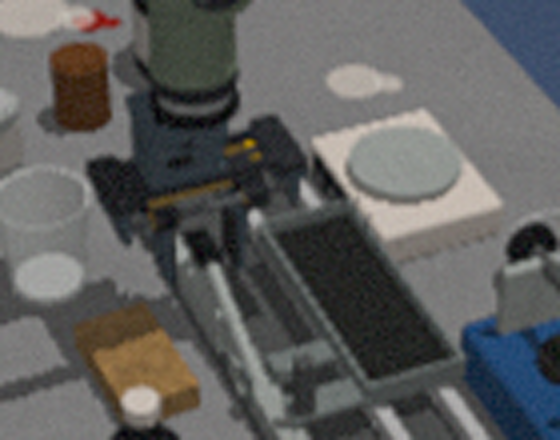

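The side view shows the paddle between the open fingers (about 200,245 in the crop). Close, then lift along the arc.

>>> step_arm([
  [0,0,0],
  [0,0,0],
  [0,0,0],
  [0,0,0],
  [0,0,0],
  [0,0,0],
  [-0.014,0,-0.032],
  [-0.03,0,-0.063],
  [-0.048,0,-0.092],
  [-0.068,0,-0.12],
  [-0.09,0,-0.147],
  [-0.115,0,-0.172],
  [-0.142,0,-0.194],
  [-0.17,0,-0.215],
  [-0.17,0,-0.215],
  [-0.17,0,-0.215],
  [-0.17,0,-0.215],
], turn=[0,0,0,0,0,0,0,0,0,0,0,0,0,0,0,0,0], fingers=1, force=25)

```text
time_s: 4.97
ee_pos: [500.7, 3.2, 137.0]
ee_rot: [179.8, 0.1, 90.1]
force: [5.7, -1.8, -5.1]
gripper_width: 23.5
gripper_force: 25.0
```

```bash
python3 - <<'E'
from h import *
print(st()); s=grab("side"); crop(s,260,130,400,240,4,"g2")
E
```

```text
{'time_s': 5.0, 'ee_pos': [500.7, 3.2, 137.0], 'ee_rot': [179.8, 0.1, 90.1], 'force': [5.7, -1.8, -5.1], 'gripper_width': 23.5}
```

View pics/g2.png

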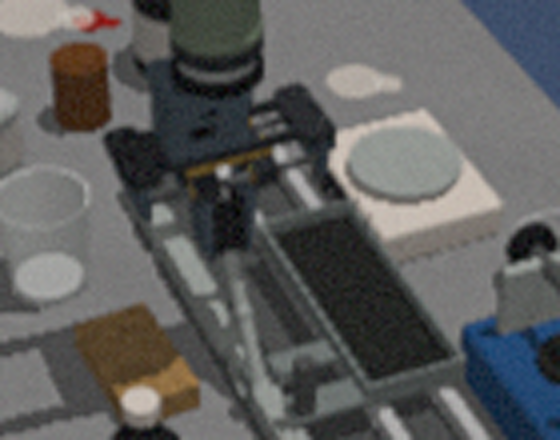

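>>> step_arm([
  [0.03,0,0],
  [0.075,0,0],
  [0.12,0,0],
  [0.165,0,0],
  [0.21,0,0],
  [0.255,0,0],
  [0.3,0,0],
  [0.345,0,0],
  [0.39,0,0],
  [0.435,0,0],
  [0.48,0,0],
  [0.515,0,0],
  [0.534,0,0],
  [0.534,0,0],
  [0.534,0,0],
  [0.534,0,0],
], turn=[0,0,0,0,0,0,0,0,0,0,0,0,0,0,0,0])

```text
time_s: 7.02
ee_pos: [499.4, 164.5, 136.6]
ee_rot: [-180.0, -0.0, 90.0]
force: [-0.9, 2.4, 4.1]
gripper_width: 23.6
gripper_force: 25.0
```

```bash
python3 - <<'E'
from h import *
print(st()); t=grab("top"); crop(t,180,130,380,280,4,"g3")
E
```

```text
{'time_s': 7.0, 'ee_pos': [499.4, 164.5, 136.6], 'ee_rot': [-180.0, -0.0, 90.0], 'force': [-0.9, 2.4, 4.1], 'gripper_width': 23.6}
```

View pics/g3.png

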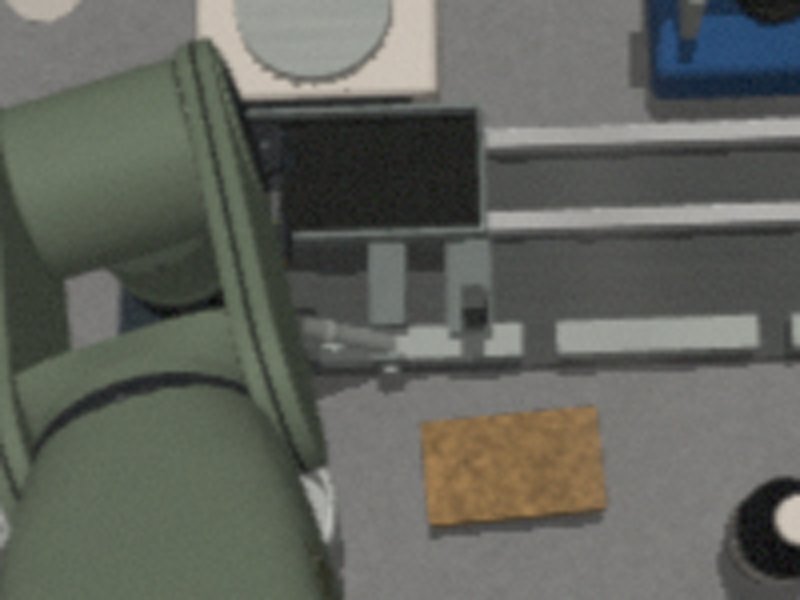

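The carrier moved about 161 mm: the tray's right edge went from px 360 to px 300. Lower the lever along its arc.

>>> step_arm([
  [0.028,0,0.021],
  [0.055,0,0.043],
  [0.08,0,0.068],
  [0.102,0,0.095],
  [0.122,0,0.123],
  [0.14,0,0.152],
  [0.156,0,0.183],
  [0.17,0,0.215],
  [0.171,0,0.221],
  [0.171,0,0.221],
  [0.171,0,0.221],
], turn=[0,0,0,0,0,0,0,0,0,0,0])

```text
time_s: 8.45
ee_pos: [499.0, 215.8, 70.6]
ee_rot: [-179.9, -0.0, 90.0]
force: [-4.9, 0.5, 11.3]
gripper_width: 23.9
gripper_force: 25.0
```

>>> step_arm([
  [0,0,0],
  [0,0,0],
  [0,0,0],
  [0,0,-0.15],
  [0,0,-0.35],
  [0,0,-0.5],
  [0,0,-0.5],
], turn=[0,0,0,0,0,0,0], fingers=-0.4)

```text
time_s: 9.32
ee_pos: [501.7, 216.5, 224.0]
ee_rot: [179.5, -0.2, 90.0]
force: [1.0, -1.0, -0.4]
gripper_width: 63.8
gripper_force: 0.0
```

```bash
python3 - <<'E'
from h import *
print(st()); s=grab("side"); crop(s,240,120,440,270,4,"g4")
E
```

```text
{'time_s': 9.3, 'ee_pos': [501.7, 216.5, 224.0], 'ee_rot': [179.5, -0.2, 90.0], 'force': [1.0, -1.0, -0.4], 'gripper_width': 63.8}
```

View pics/g4.png

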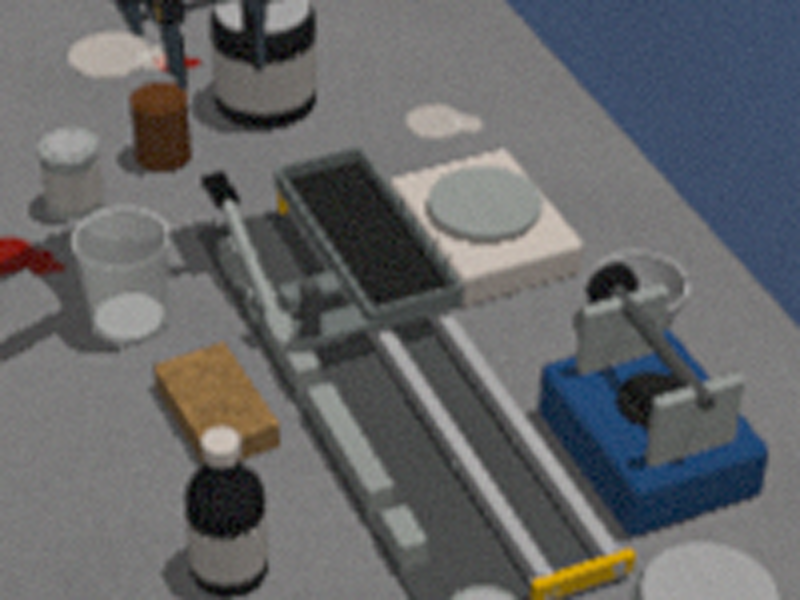

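The lever lies level with its paddle at (220,188) in the crop, and the carrier stands at the scale. Now the tins more exactly.

```bash
cat > tins.py <<'E'
from h import *
def lids(G):
    t=grab("top");s=grab("side");out=[]
    for g in G:
        r=[]
        for f in(t,s):
            u,v=proj(f,(g[0],g[1],76)); x0,y0=int(u)-22,int(v)-22
            c=f["color"][y0:y0+44,x0:x0+44].astype(int); b=(c.min(2)>(150 if f is t else 135)).astype(np.uint8)
            n,l,S,C=cv2.connectedComponentsWithStats(b); 
            i=1+np.argmax(S[1:,4]) if n>1 else 0
            r.append((onz(f,x0+C[i][0],y0+C[i][1],76)[:2].round(1).tolist(),S[i].tolist()))
        print(g,r)
E
python3 - <<'E'
from tins import *
lids([(390,350),(509,-348),(396,-353)])
t=grab("top")
for u,v,z in[(159,217,76),(247,250,100),(488,245,76),(469,148,120),(376,260,150)]: print(onz(t,u,v,z).round())
big=[t["color"][v-25:v+25,u-25:u+25] for u,v in[(173,259),(441,208),(447,250)]]
cv2.imwrite("pics/z.png",cv2.resize(np.hstack(big),None,fx=5,fy=5)); print(st())
E
```

```text
(390, 350) [([391.7, 351.5], [0, 0, 44, 44, 1936]), ([470.2, 471.8], [22, 0, 22, 7, 133])]
(509, -348) [([506.6, -348.1], [12, 13, 21, 21, 327]), ([504.5, -352.8], [12, 17, 20, 15, 214])]
(396, -353) [([393.4, -355.3], [13, 13, 22, 22, 347]), ([390.8, -359.5], [11, 18, 21, 15, 240])]
[496. 392.  76.]
[401. 157. 100.]
[ 401. -460.   76.]
[ 650. -420.  120.]
[ 364. -160.  150.]
{'time_s': 9.5, 'ee_pos': [498.7, 215.3, 218.4], 'ee_rot': [-179.8, 0.1, 90.0], 'force': [-0.3, -0.7, -0.5], 'gripper_width': 63.8}
```

View pics/z.png

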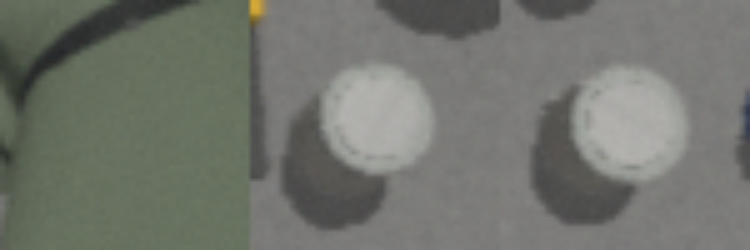

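>>> step_arm([
  [0.45,-0.363,0],
  [0.45,-0.363,0],
  [0.45,-0.363,0],
  [0.45,-0.363,0],
  [0.45,-0.363,0],
  [0.45,-0.363,0],
  [0.45,-0.363,0],
  [0.45,-0.363,0],
  [0.45,-0.363,0],
  [0.45,-0.363,0.15],
  [0.45,-0.363,0.3],
  [0.45,-0.363,0.3],
  [0.45,-0.363,0.3],
], turn=[-0.25,-0.25,-0.25,-0.25,-0.25,-0.25,-0.25,-0.25,-0.25,-0.25,-0.25,-0.25,-0.25], fingers=-1)

```text
time_s: 11.15
ee_pos: [391.0, 351.0, 130.8]
ee_rot: [180.0, 0.0, -179.9]
force: [0.2, 0.3, -0.9]
gripper_width: 91.1
gripper_force: 0.0
```

```bash
python3 - <<'E'
from h import *
print(st()); s=grab("side"); crop(s,210,90,330,190,5,"g5"); plan(180,(390,350,38))
E
```

```text
{'time_s': 11.2, 'ee_pos': [391.0, 351.0, 130.8], 'ee_rot': [180.0, 0.0, -179.9], 'force': [0.2, 0.3, -0.9], 'gripper_width': 91.1}
turn 0.0001
[0.005, -0.004, 0.312]
```

View pics/g5.png

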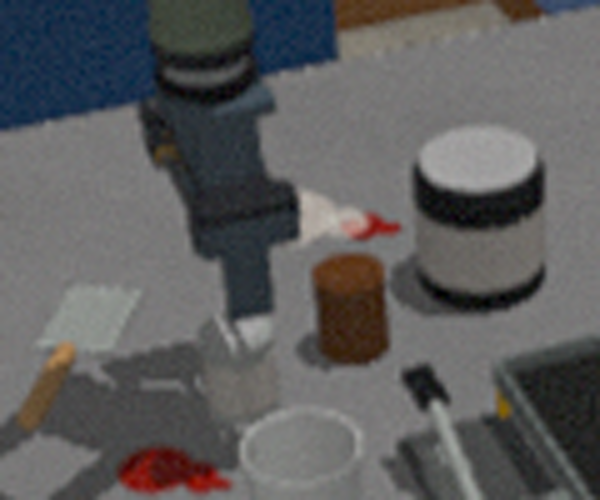

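The gripper stands over tin A at (240,370) in the crop, with the brown one clear to the right.

>>> step_arm([
  [0.003,-0.004,0.1],
  [0.003,-0.004,0.2],
  [0.003,-0.004,0.27],
  [0.003,-0.004,0.31],
  [0.003,-0.004,0.31],
], turn=[0,0,0,0,0])

```text
time_s: 11.82
ee_pos: [390.0, 349.7, 37.6]
ee_rot: [180.0, 0.0, -179.9]
force: [-0.2, -0.4, -0.5]
gripper_width: 91.2
gripper_force: 0.0
```

>>> step_arm([
  [0,0,0],
  [0,0,0],
  [0,0,0],
  [0,0,0],
  [0,0,-0.1],
  [0,0,-0.25],
  [0,0,-0.4],
  [0,0,-0.5],
  [0,0,-0.5],
  [0,0,-0.5],
], turn=[0,0,0,0,0,0,0,0,0,0], fingers=1, force=30)

```text
time_s: 13.08
ee_pos: [388.6, 348.5, 185.3]
ee_rot: [-179.9, -0.2, -179.9]
force: [-0.7, 0.7, -3.6]
gripper_width: 57.4
gripper_force: 30.0
```

```bash
python3 - <<'E'
from h import *
print(st()); plan(90,(614,206,187),(614,206,83))
E
```

```text
{'time_s': 13.1, 'ee_pos': [388.6, 348.5, 185.3], 'ee_rot': [-179.9, -0.2, -179.9], 'force': [-0.7, 0.7, -3.6], 'gripper_width': 57.4}
turn 0.2502
[-0.751, -0.476, -0.006]
[-0.751, -0.476, 0.341]
```

>>> step_arm([
  [-0.1,-0.06,0],
  [-0.25,-0.16,0],
  [-0.4,-0.26,0],
  [-0.55,-0.35,0],
  [-0.65,-0.42,0],
  [-0.747,-0.48,0],
  [-0.747,-0.48,0],
  [-0.747,-0.48,0],
  [-0.747,-0.48,0],
  [-0.747,-0.48,0],
  [-0.747,-0.48,0.1],
  [-0.747,-0.48,0.2],
  [-0.747,-0.48,0.25],
  [-0.747,-0.48,0.25],
], turn=[0.25,0.25,0.25,0.25,0.25,0.25,0.25,0.25,0.25,0.25,0.25,0.25,0.25,0.25])

```text
time_s: 14.82
ee_pos: [613.0, 205.3, 110.5]
ee_rot: [-179.8, 0.1, 90.1]
force: [-0.3, 0.2, -3.0]
gripper_width: 57.4
gripper_force: 30.0
```

```bash
python3 - <<'E'
from h import *
print(st()); s=grab("side"); crop(s,260,90,420,210,5,"g6"); plan(90,(614,206,83))
E
```

```text
{'time_s': 14.8, 'ee_pos': [613.0, 205.3, 110.5], 'ee_rot': [-179.8, 0.1, 90.1], 'force': [-0.3, 0.2, -3.0], 'gripper_width': 57.4}
turn 0.0002
[0.001, 0.0, 0.096]
```

View pics/g6.png

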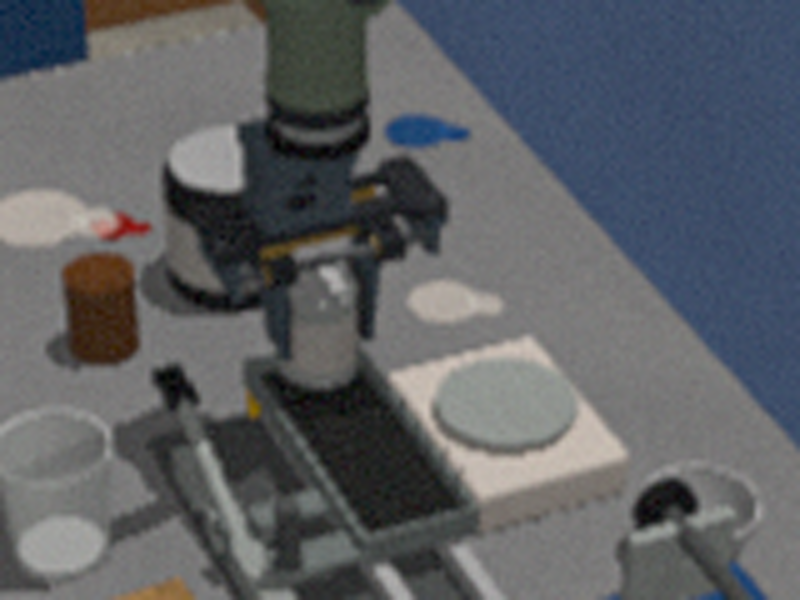

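The tin hangs above the +y end of the tray, centred across it. Lower it.

>>> step_arm([
  [0,0,0.04],
  [0,0,0.07],
  [0,0,0.085],
  [0,0,0.092],
  [0,0,0.096],
  [0,0,0.096],
], turn=[0,0,0,0,0,0])

```text
time_s: 15.62
ee_pos: [614.0, 205.6, 83.5]
ee_rot: [180.0, -0.0, 90.1]
force: [0.5, 1.1, -3.5]
gripper_width: 57.7
gripper_force: 30.0
```

>>> step_arm([
  [0,0,0.003],
  [0,0,0.005],
  [0,0,0.005],
], turn=[0,0,0])

```text
time_s: 16.0
ee_pos: [614.1, 205.7, 82.6]
ee_rot: [180.0, -0.0, 90.1]
force: [-1.3, -0.4, 1.9]
gripper_width: 57.6
gripper_force: 30.0
```

>>> step_arm([
  [0,0,0],
  [0,0,0],
  [0,0,0],
  [0,0,0],
  [0,0,-0.1],
  [0,0,-0.25],
  [0,0,-0.4],
  [0,0,-0.4],
  [0,0,-0.4],
], turn=[0,0,0,0,0,0,0,0,0], fingers=-1)

```text
time_s: 17.12
ee_pos: [613.3, 205.4, 201.2]
ee_rot: [-179.9, 0.0, 90.1]
force: [-0.3, -0.0, -0.7]
gripper_width: 91.5
gripper_force: 0.0
```

```bash
python3 - <<'E'
from tins import *
print(st()); lids([(507,-349),(394,-356)]); plan(0,(560,-50,205))
E
```

```text
{'time_s': 17.1, 'ee_pos': [613.3, 205.4, 201.2], 'ee_rot': [-179.9, 0.0, 90.1], 'force': [-0.3, -0.0, -0.7], 'gripper_width': 91.5}
(507, -349) [([506.5, -348.3], [12, 14, 21, 20, 321]), ([504.4, -352.9], [12, 17, 20, 15, 212])]
(394, -356) [([393.8, -355.5], [11, 13, 22, 21, 335]), ([390.9, -359.6], [12, 17, 20, 15, 236])]
turn 0.2502
[-0.851, -0.177, -0.017]
```

>>> step_arm([
  [-0.851,-0.177,0],
  [-0.851,-0.177,0],
  [-0.851,-0.177,0],
  [-0.851,-0.177,0],
  [-0.851,-0.177,0],
  [-0.851,-0.177,0],
  [-0.851,-0.177,0],
  [-0.851,-0.177,0],
  [-0.851,-0.177,0],
], turn=[0.25,0.25,0.25,0.25,0.25,0.25,0.25,0.25,0.25])

```text
time_s: 18.35
ee_pos: [560.2, -49.7, 200.3]
ee_rot: [-180.0, 0.2, -0.1]
force: [1.3, 0.5, 0.1]
gripper_width: 91.2
gripper_force: 0.0
```

>>> step_arm([
  [-0.177,0.997,0],
  [-0.177,0.997,0],
  [-0.177,0.997,0],
  [-0.177,0.997,0],
  [-0.177,0.997,0],
  [-0.177,0.997,0],
  [-0.177,0.997,0.2],
  [-0.177,0.997,0.27],
  [-0.177,0.997,0.27],
  [-0.177,0.997,0.27],
], turn=[0,0,0,0,0,0,0,0,0,0])

```text
time_s: 19.6
ee_pos: [508.9, -348.6, 121.6]
ee_rot: [180.0, -0.1, 0.1]
force: [-0.0, 0.1, 0.3]
gripper_width: 91.2
gripper_force: 0.0
```

```bash
python3 - <<'E'
from h import *
print(st()); s=grab("side"); crop(s,280,200,440,320,5,"g7"); plan(0,(507,-349,38))
E
```

```text
{'time_s': 19.6, 'ee_pos': [508.9, -348.6, 121.6], 'ee_rot': [180.0, -0.1, 0.1], 'force': [-0.0, 0.1, 0.3], 'gripper_width': 91.2}
turn 0.0003
[-0.007, 0.0, 0.28]
```

View pics/g7.png

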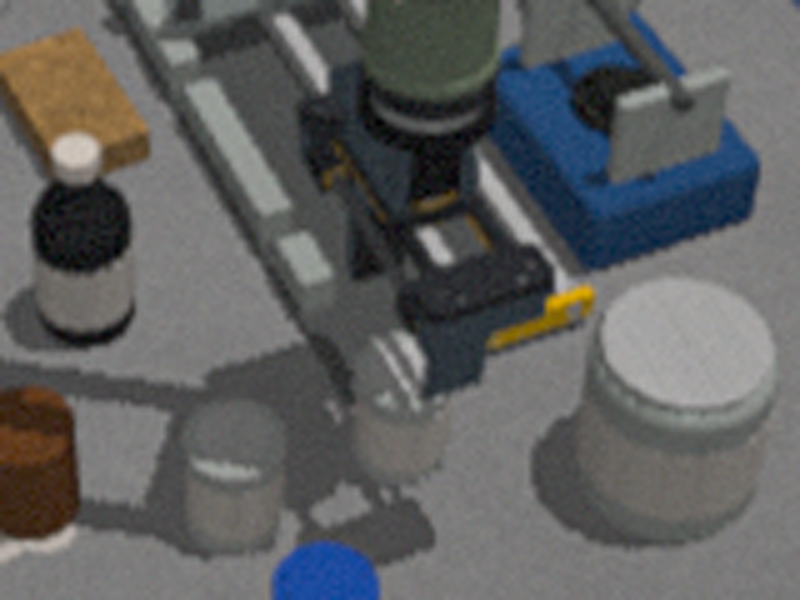

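Gripper is centred over tin B (400,420); index-bar blocks are clear of the fingers.

>>> step_arm([
  [-0.006,0,0.1],
  [-0.006,0,0.18],
  [-0.006,0,0.24],
  [-0.006,0,0.28],
  [-0.006,0,0.28],
], turn=[0,0,0,0,0])

```text
time_s: 20.27
ee_pos: [506.5, -348.8, 36.9]
ee_rot: [-180.0, 0.0, 0.1]
force: [0.2, 0.8, 0.1]
gripper_width: 91.1
gripper_force: 0.0
```

>>> step_arm([
  [0,0,0],
  [0,0,0],
  [0,0,0],
  [0,0,0],
  [0,0,-0.1],
  [0,0,-0.25],
  [0,0,-0.4],
  [0,0,-0.55],
  [0,0,-0.55],
  [0,0,-0.55],
], turn=[0,0,0,0,0,0,0,0,0,0], fingers=1)

```text
time_s: 21.52
ee_pos: [505.5, -348.3, 200.1]
ee_rot: [-179.9, 0.1, 0.1]
force: [-0.5, 0.6, -3.0]
gripper_width: 57.8
gripper_force: 30.0
```

```bash
python3 - <<'E'
from h import *
print(st()); plan(90,(560,-80,200))
E
```

```text
{'time_s': 21.5, 'ee_pos': [505.5, -348.3, 200.1], 'ee_rot': [-179.9, 0.1, 0.1], 'force': [-0.5, 0.6, -3.0], 'gripper_width': 57.8}
turn -0.2498
[0.183, -0.894, 0.0]
```

>>> step_arm([
  [0.04,-0.18,0],
  [0.08,-0.37,0],
  [0.12,-0.55,0],
  [0.16,-0.73,0],
  [0.183,-0.894,0],
  [0.183,-0.894,0],
  [0.183,-0.894,0],
  [0.183,-0.894,0],
  [0.183,-0.894,0],
  [0.183,-0.894,0],
  [0.183,-0.894,0],
], turn=[-0.25,-0.25,-0.25,-0.25,-0.25,-0.25,-0.25,-0.25,-0.25,-0.25,-0.25])

```text
time_s: 22.9
ee_pos: [560.4, -80.6, 200.5]
ee_rot: [-179.9, -0.0, 90.0]
force: [-0.8, -0.3, -2.1]
gripper_width: 57.6
gripper_force: 30.0
```

```bash
python3 - <<'E'
from h import *
print(st()); plan(90,(614,136,83)); t=grab("top"); crop(t,200,130,360,230,5,"g8")
E
```

```text
{'time_s': 22.9, 'ee_pos': [560.4, -80.6, 200.5], 'ee_rot': [-179.9, -0.0, 90.0], 'force': [-0.8, -0.3, -2.1], 'gripper_width': 57.6}
turn -0.0
[0.722, 0.179, 0.392]
```

View pics/g8.png

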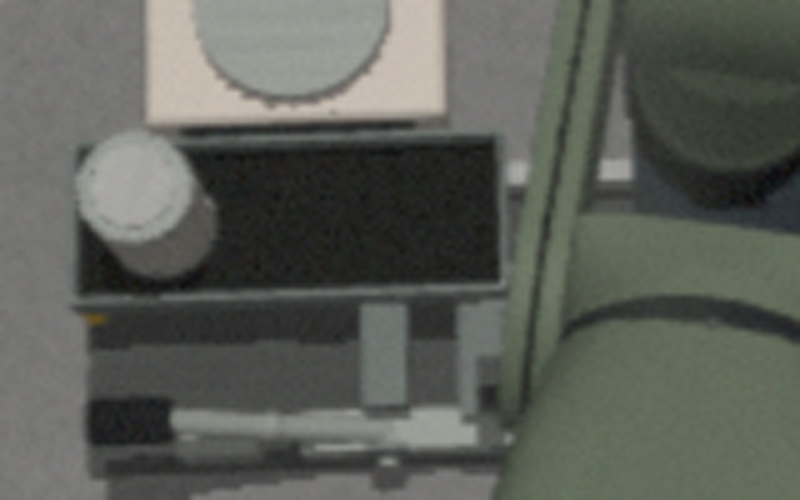

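Tin A stands upright inside the tray (lid at (137,185) in the crop); the lever is still down.

>>> step_arm([
  [0.1,0.03,0],
  [0.25,0.06,0],
  [0.42,0.1,0],
  [0.58,0.14,0],
  [0.68,0.17,0],
  [0.722,0.179,0],
  [0.722,0.179,0.05],
  [0.722,0.179,0.15],
  [0.722,0.179,0.25],
  [0.722,0.179,0.33],
  [0.722,0.179,0.365],
  [0.722,0.179,0.38],
  [0.722,0.179,0.388],
  [0.722,0.179,0.388],
], turn=[0,0,0,0,0,0,0,0,0,0,0,0,0,0])

```text
time_s: 24.7
ee_pos: [614.9, 136.0, 86.1]
ee_rot: [179.9, -0.0, 90.1]
force: [-0.1, -0.2, -2.0]
gripper_width: 57.9
gripper_force: 30.0
```

>>> step_arm([
  [0,0,0.007],
  [0,0,0.011],
  [0,0,0.014],
  [0,0,0.014],
], turn=[0,0,0,0])

```text
time_s: 25.2
ee_pos: [614.6, 136.1, 82.2]
ee_rot: [180.0, -0.0, 90.1]
force: [-1.5, -0.5, 4.6]
gripper_width: 57.4
gripper_force: 30.0
```

>>> step_arm([
  [0,0,0],
  [0,0,0],
  [0,0,0],
  [0,0,0],
  [0,0,-0.1],
  [0,0,-0.25],
  [0,0,-0.4],
  [0,0,-0.4],
  [0,0,-0.4],
], turn=[0,0,0,0,0,0,0,0,0], fingers=-1)

```text
time_s: 26.32
ee_pos: [614.0, 135.9, 200.6]
ee_rot: [-179.9, 0.0, 90.1]
force: [-0.4, -0.5, -0.6]
gripper_width: 91.2
gripper_force: 0.0
```

```bash
python3 - <<'E'
from tins import *
print(st()); lids([(394,-356)]); plan(0,(520,-90,200))
E
```

```text
{'time_s': 26.3, 'ee_pos': [614.0, 135.9, 200.6], 'ee_rot': [-179.9, 0.0, 90.1], 'force': [-0.4, -0.5, -0.6], 'gripper_width': 91.2}
(394, -356) [([393.6, -355.5], [12, 13, 21, 22, 327]), ([390.8, -359.2], [11, 17, 21, 15, 239])]
turn 0.2502
[-0.752, -0.313, -0.002]
```

>>> step_arm([
  [-0.752,-0.313,0],
  [-0.752,-0.313,0],
  [-0.752,-0.313,0],
  [-0.752,-0.313,0],
  [-0.752,-0.313,0],
  [-0.752,-0.313,0],
  [-0.752,-0.313,0],
  [-0.752,-0.313,0],
  [-0.752,-0.313,0],
], turn=[0.25,0.25,0.25,0.25,0.25,0.25,0.25,0.25,0.25])

```text
time_s: 27.55
ee_pos: [520.1, -89.6, 199.7]
ee_rot: [-180.0, 0.2, -0.1]
force: [0.1, 0.7, -0.2]
gripper_width: 91.1
gripper_force: 0.0
```

>>> step_arm([
  [-0.42,0.887,0],
  [-0.42,0.887,0],
  [-0.42,0.887,0],
  [-0.42,0.887,0],
  [-0.42,0.887,0],
  [-0.42,0.887,0],
  [-0.42,0.887,0.15],
  [-0.42,0.887,0.27],
  [-0.42,0.887,0.27],
  [-0.42,0.887,0.27],
], turn=[0,0,0,0,0,0,0,0,0,0])

```text
time_s: 28.8
ee_pos: [396.0, -355.8, 121.0]
ee_rot: [180.0, -0.1, 0.1]
force: [-0.0, -0.4, 0.8]
gripper_width: 91.0
gripper_force: 0.0
```

```bash
python3 - <<'E'
from tins import *
print(st()); lids([(394,-356)]); plan(0,(394,-356,38))
E
```

```text
{'time_s': 28.8, 'ee_pos': [396.0, -355.8, 121.0], 'ee_rot': [180.0, -0.1, 0.1], 'force': [-0.0, -0.4, 0.8], 'gripper_width': 91.0}
(394, -356) [([397.3, -354.9], [0, 0, 44, 44, 1936]), ([386.8, -354.5], [16, 18, 7, 12, 17])]
turn 0.0002
[-0.007, -0.001, 0.279]
```

>>> step_arm([
  [-0.006,0,0.1],
  [-0.006,0,0.18],
  [-0.006,0,0.24],
  [-0.006,0,0.28],
  [-0.006,0,0.28],
], turn=[0,0,0,0,0])

```text
time_s: 29.52
ee_pos: [393.4, -355.9, 36.3]
ee_rot: [-180.0, 0.0, 0.1]
force: [1.3, 0.2, 0.8]
gripper_width: 91.2
gripper_force: 0.0
```

>>> step_arm([
  [0,0,0],
  [0,0,0],
  [0,0,0],
  [0,0,0],
  [0,0,-0.1],
  [0,0,-0.25],
  [0,0,-0.4],
  [0,0,-0.55],
  [0,0,-0.55],
  [0,0,-0.55],
], turn=[0,0,0,0,0,0,0,0,0,0], fingers=1)

```text
time_s: 30.78
ee_pos: [392.5, -355.2, 199.9]
ee_rot: [-179.9, 0.1, 0.1]
force: [-0.9, 0.4, -2.3]
gripper_width: 57.7
gripper_force: 30.0
```

```bash
python3 - <<'E'
from h import *
print(st()); plan(90,(540,-120,200))
E
```

```text
{'time_s': 30.8, 'ee_pos': [392.5, -355.2, 199.9], 'ee_rot': [-179.9, 0.1, 0.1], 'force': [-0.9, 0.4, -2.3], 'gripper_width': 57.7}
turn -0.2498
[0.492, -0.783, -0.0]
```

>>> step_arm([
  [0.1,-0.13,0],
  [0.22,-0.3,0],
  [0.34,-0.5,0],
  [0.44,-0.68,0],
  [0.492,-0.783,0],
  [0.492,-0.783,0],
  [0.492,-0.783,0],
  [0.492,-0.783,0],
  [0.492,-0.783,0],
  [0.492,-0.783,0],
  [0.492,-0.783,0],
], turn=[-0.25,-0.25,-0.25,-0.25,-0.25,-0.25,-0.25,-0.25,-0.25,-0.25,-0.25])

```text
time_s: 32.15
ee_pos: [540.0, -120.8, 200.0]
ee_rot: [-179.9, -0.0, 90.0]
force: [-0.6, -0.6, -2.9]
gripper_width: 57.6
gripper_force: 30.0
```

```bash
python3 - <<'E'
from tins import *
print(st()); plan(90,(614,66,83)); 
t=grab("top")
for y in(206,136):
    u,v=proj(t,(614,y,121)); x0,y0=int(u)-16,int(v)-16
    c=t["color"][y0:y0+32,x0:x0+32]; b=(c.min(2)>140).astype(np.uint8); n,l,S,C=cv2.connectedComponentsWithStats(b); i=1+np.argmax(S[1:,4]); print(onz(t,x0+C[i][0],y0+C[i][1],121).round(1),S[i])
E
```

```text
{'time_s': 32.2, 'ee_pos': [540.0, -120.8, 200.0], 'ee_rot': [-179.9, -0.0, 90.0], 'force': [-0.6, -0.6, -2.9], 'gripper_width': 57.6}
turn -0.0
[0.623, 0.246, 0.39]
[614.5 208.5 121. ] [  5   7  22  21 329]
[614.9 136.2 121. ] [  7   6  20  21 331]
```

>>> step_arm([
  [0.1,0.04,0],
  [0.25,0.1,0],
  [0.4,0.16,0],
  [0.53,0.21,0],
  [0.6,0.24,0],
  [0.623,0.248,0],
  [0.623,0.248,0.05],
  [0.623,0.248,0.15],
  [0.623,0.248,0.25],
  [0.623,0.248,0.33],
  [0.623,0.248,0.365],
  [0.623,0.248,0.38],
  [0.623,0.248,0.388],
  [0.623,0.248,0.393],
  [0.623,0.248,0.398],
  [0.623,0.248,0.398],
], turn=[0,0,0,0,0,0,0,0,0,0,0,0,0,0,0,0])

```text
time_s: 34.2
ee_pos: [614.9, 66.1, 82.0]
ee_rot: [180.0, -0.0, 90.1]
force: [0.1, 0.2, -1.2]
gripper_width: 57.5
gripper_force: 30.0
```

>>> step_arm([
  [0,0,0.003],
  [0,0,0.003],
], turn=[0,0])

```text
time_s: 34.45
ee_pos: [615.1, 66.2, 81.5]
ee_rot: [180.0, -0.0, 90.1]
force: [-0.8, -0.3, 2.2]
gripper_width: 57.8
gripper_force: 30.0
```

>>> step_arm([
  [0,0,0],
  [0,0,0],
  [0,0,0],
  [0,0,0],
  [0,0,-0.1],
  [0,0,-0.25],
  [0,0,-0.4],
  [0,0,-0.4],
  [0,0,-0.4],
], turn=[0,0,0,0,0,0,0,0,0], fingers=-1)

```text
time_s: 35.58
ee_pos: [614.4, 66.1, 200.3]
ee_rot: [-179.9, 0.0, 90.1]
force: [-0.5, -0.2, 0.6]
gripper_width: 91.3
gripper_force: 0.0
```

```bash
python3 - <<'E'
from h import *
print(st()); plan(90,(499.5,216.5,200),(499.5,216.5,72))
s=grab("side");c=proj(s,(499.5,216,86));x,y=c.astype(int)
g=s["color"][y-12:y+12,x-12:x+12].max(2);b=(g<60).astype(np.uint8);n,l,S,C=cv2.connectedComponentsWithStats(b);i=1+np.argmax(S[1:,4]);print(c,C[i]+[x-12,y-12],S[i],onz(s,*(C[i]+[x-12,y-12]),84).round(1))
for yy in(206,136,66):
    u,v=proj(s,(614,yy,121)); x0,y0=int(u)-16,int(v)-12
    c=s["color"][y0:y0+24,x0:x0+32]; b=(c.min(2)>135).astype(np.uint8); n,l,S,C=cv2.connectedComponentsWithStats(b)
    if n>1: i=1+np.argmax(S[1:,4]); print(onz(s,x0+C[i][0],y0+C[i][1],121).round(1),S[i])
E
```

```text
{'time_s': 35.6, 'ee_pos': [614.4, 66.1, 200.3], 'ee_rot': [-179.9, 0.0, 90.1], 'force': [-0.5, -0.2, 0.6], 'gripper_width': 91.3}
turn 0.0002
[0.502, -0.382, 0.001]
[0.502, -0.382, 0.428]
[294.61302123 165.19673209] [294.45238095 166.54761905] [ 9 10  8  9 42] [496.9 210.8  84. ]
[624.4 138.  121. ] [22 19 10  5 43]
[626.3 118.6 121. ] [ 10   9  22  12 124]
[644.7 100.5 121. ] [  2   0  30  16 219]
```

>>> step_arm([
  [0.502,-0.382,0],
  [0.502,-0.382,0],
  [0.502,-0.382,0],
  [0.502,-0.382,0],
  [0.502,-0.382,0],
  [0.502,-0.382,0.15],
  [0.502,-0.382,0.28],
  [0.502,-0.382,0.38],
  [0.502,-0.382,0.43],
  [0.502,-0.382,0.43],
  [0.502,-0.382,0.43],
], turn=[0,0,0,0,0,0,0,0,0,0,0], fingers=-0.2)

```text
time_s: 37.0
ee_pos: [501.3, 216.6, 73.0]
ee_rot: [179.9, -0.1, 90.0]
force: [-0.3, 0.7, 0.5]
gripper_width: 54.7
gripper_force: 0.0
```

```bash
python3 - <<'E'
from h import *
print(st())
t=grab("top")
for yy in(206,136,66):
    u,v=proj(t,(614,yy,121)); x0,y0=int(u)-16,int(v)-16
    c=t["color"][y0:y0+32,x0:x0+32]; b=(c.min(2)>140).astype(np.uint8); n,l,S,C=cv2.connectedComponentsWithStats(b); i=1+np.argmax(S[1:,4]) if n>1 else 0; print(onz(t,x0+C[i][0],y0+C[i][1],121).round(1),S[i])
E
```

```text
{'time_s': 37.0, 'ee_pos': [501.3, 216.6, 73.0], 'ee_rot': [179.9, -0.1, 90.0], 'force': [-0.3, 0.7, 0.5], 'gripper_width': 54.7}
[623.2 205.1 121. ] [  8   7  19  14 197]
[614.7 136.4 121. ] [  6   6  22  21 344]
[615.   65.5 121. ] [  7   6  21  21 346]
```

>>> step_arm([
  [0,0,0],
  [0,0,0],
  [0,0,0],
  [0,0,0],
  [0,0,0],
  [0,0,0],
  [-0.014,0,-0.032],
  [-0.03,0,-0.063],
  [-0.048,0,-0.092],
  [-0.068,0,-0.12],
  [-0.09,0,-0.147],
  [-0.115,0,-0.172],
  [-0.142,0,-0.194],
  [-0.17,0,-0.215],
  [-0.17,0,-0.215],
  [-0.17,0,-0.215],
  [-0.17,0,-0.215],
], turn=[0,0,0,0,0,0,0,0,0,0,0,0,0,0,0,0,0], fingers=1, force=25)

```text
time_s: 39.17
ee_pos: [499.5, 164.5, 137.1]
ee_rot: [-179.9, 0.1, 90.1]
force: [-6.3, -1.7, -1.2]
gripper_width: 24.1
gripper_force: 25.0
```

>>> step_arm([
  [-0.015,0,0],
  [-0.045,0,0],
  [-0.085,0.001,0],
  [-0.13,0.001,0],
  [-0.175,0.001,0],
  [-0.22,0.002,0],
  [-0.265,0.002,0],
  [-0.31,0.002,0],
  [-0.355,0.002,0],
  [-0.4,0.003,0],
  [-0.445,0.003,0],
  [-0.485,0.003,0],
  [-0.515,0.003,0],
  [-0.535,0.004,0],
  [-0.535,0.004,0],
], turn=[0,0,0,0,0,0,0,0,0,0,0,0,0,0,0])

```text
time_s: 41.05
ee_pos: [501.0, 3.5, 137.1]
ee_rot: [-180.0, 0.1, 90.0]
force: [-5.7, -0.3, -1.8]
gripper_width: 24.1
gripper_force: 25.0
```

>>> step_arm([
  [-0.015,0,0],
  [-0.045,0,0],
  [-0.085,0.001,0],
  [-0.13,0.001,0],
  [-0.175,0.001,0],
  [-0.22,0.002,0],
  [-0.265,0.002,0],
  [-0.31,0.002,0],
  [-0.355,0.002,0],
  [-0.4,0.003,0],
  [-0.445,0.003,0],
  [-0.485,0.003,0],
  [-0.515,0.003,0],
  [-0.535,0.004,0],
  [-0.535,0.004,0],
  [-0.535,0.004,0],
], turn=[0,0,0,0,0,0,0,0,0,0,0,0,0,0,0,0])

```text
time_s: 43.05
ee_pos: [502.4, -156.9, 136.9]
ee_rot: [-180.0, 0.1, 90.1]
force: [-6.5, -0.6, -0.1]
gripper_width: 23.7
gripper_force: 25.0
```

```bash
python3 - <<'E'
from h import *
print(st())
t=grab("top")
for yy in(-114,-184,-254):
    u,v=proj(t,(616,yy,121)); x0,y0=int(u)-16,int(v)-16
    c=t["color"][y0:y0+32,x0:x0+32]; b=(c.min(2)>140).astype(np.uint8); n,l,S,C=cv2.connectedComponentsWithStats(b); i=1+np.argmax(S[1:,4]) if n>1 else 0; print(onz(t,x0+C[i][0],y0+C[i][1],121).round(1),S[i])
E
```

```text
{'time_s': 43.0, 'ee_pos': [502.4, -156.9, 136.9], 'ee_rot': [-180.0, 0.1, 90.1], 'force': [-6.5, -0.6, -0.1], 'gripper_width': 23.7}
[ 619.1 -109.2  121. ] [  7   6  18  21 262]
[ 618.6 -180.6  121. ] [   0    0   32   32 1024]
[ 619.4 -252.9  121. ] [   0    0   32   32 1024]
```

Now lower the lever, pressing slightly past the level.

>>> step_arm([
  [0.028,0,0.021],
  [0.055,0,0.043],
  [0.08,0,0.068],
  [0.102,0,0.095],
  [0.122,0,0.123],
  [0.14,0,0.152],
  [0.156,0,0.183],
  [0.17,0,0.215],
  [0.171,0,0.221],
  [0.171,0,0.221],
  [0.171,0,0.221],
], turn=[0,0,0,0,0,0,0,0,0,0,0])

```text
time_s: 44.48
ee_pos: [502.1, -105.2, 72.1]
ee_rot: [-179.9, 0.1, 90.1]
force: [-9.1, 0.5, 12.1]
gripper_width: 24.0
gripper_force: 25.0
```

>>> step_arm([
  [0,0,0],
  [0,0,0],
  [0,0,0],
  [0,0,-0.15],
  [0,0,-0.35],
  [0,0,-0.5],
  [0,0,-0.5],
], turn=[0,0,0,0,0,0,0], fingers=-0.3)

```text
time_s: 45.35
ee_pos: [505.6, -104.8, 224.1]
ee_rot: [179.4, 0.1, 90.0]
force: [0.0, -0.2, -0.3]
gripper_width: 58.7
gripper_force: 0.0
```

>>> step_arm([
  [0.9,-0.35,0],
  [0.9,-0.35,0],
  [0.9,-0.35,0],
  [0.9,-0.35,0],
  [0.9,-0.35,0],
  [0.9,-0.35,0],
  [0.9,-0.35,0],
  [0.9,-0.35,0],
], turn=[0,0,0,0,0,0,0,0])

```text
time_s: 46.35
ee_pos: [398.0, 164.8, 219.8]
ee_rot: [-180.0, 0.0, 90.0]
force: [0.5, 0.7, 0.7]
gripper_width: 59.0
gripper_force: 0.0
```

```bash
python3 - <<'E'
from h import *
print(st())
t=grab("top");s=grab("side")
a=cv2.resize(t["color"][100:240,290:450],(400,350),interpolation=cv2.INTER_CUBIC);b=cv2.resize(s["color"][150:290,290:450],(400,350),interpolation=cv2.INTER_CUBIC)
cv2.imwrite("pics/end.png",np.hstack([a,b]))
for f,n,x0,y0 in((t,"t",290,100),(s,"s",290,150)): print(n,((proj(f,(502,-105,86))-[x0,y0])*2.5).round())
E
```

```text
{'time_s': 46.4, 'ee_pos': [398.0, 164.8, 219.8], 'ee_rot': [-180.0, 0.0, 90.0], 'force': [0.5, 0.7, 0.7], 'gripper_width': 59.0}
t [148. 273.]
s [ 95. 172.]
```

View pics/end.png

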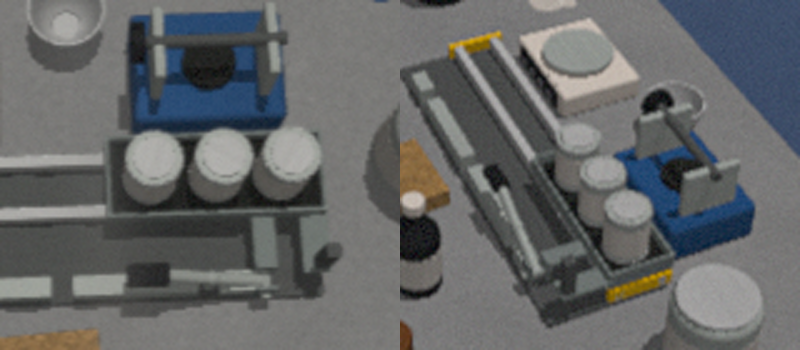

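The end view shows three tins upright in the tray before the shaker. The paddle is level at (148,275) and (93,177), where its locked pose projects.

```bash
python3 -c "
from workcell import env
print(env.job_done())"
```

```text
the job is handed in; nothing more can be done
None
```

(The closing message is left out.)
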